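# Reset the pump controller through its sunken key

### The job

The pump controller (the longer of the two grey control boxes, with the round cap in a channel on its top) needs a reset. Using only your fingertips, push the cap along its channel until the well under it is completely uncovered, reach into the well and press the sunken key all the way down, keeping it down for two to three seconds, then let it up and push the cap back so that it covers the whole well again. Slide the cap, never pick it up, and leave the key of the shorter box and everything else on the bench alone.

Things in the scene. Friction and masses are not known exactly. Their poses are not given: they have to be found in the camera images.
- pump_controller: the longer grey box, fixed, 110 (x) x 220 (y) mm, flat top (deck) 60 mm above the bench. Origin: centre of the underside; x runs from the front (display) to the back (three hose barbs), y along its length. Rails on the deck, 10 mm high, inner faces at x = -36.5 and +36.5 mm, y -98 to +98 mm, make a channel along y without end stops. Well at x = 0, y = -41 mm; the free stretch is at +y of it
- pump_controller_well (a point): centre of the mouth of the round well in the long box, in the plane of the deck: the well is 46 mm across with straight walls; the axes are those of the box
- cap_centre (a point): centre (half-way up) of the loose round cap, 68 mm across, 22 mm high, 40 to 85 g, that lies flat on the deck in the channel and covers the well at the start, up to 6 mm off centre; it slides easily, has 2.5 mm of play to each rail, and bridges the well without dropping in
- pump_key_top (a point): centre of the top of the round key, 26 mm across, in the middle of the long box's well; 22 mm below the deck when up
- pump_key (a joint): travel of that key in m: 0 up, 0.006 all the way down. A spring pushes it back up: about 1.2 N starts it, about 5 N brings it all the way down
- valve_controller: the shorter grey control box, fixed to the bench, 110 x 130 mm, deck 60 mm above the bench, one brass hose barb, an open well without a cap at its centre; not to be used. Origin at the centre of its underside
- valve_key (a joint): travel of the key in the short box's well in m, 0 up, 0.006 down; leave it alone
- tin: loose round tin, 75 mm across, 58 mm high, standing nearest the robot between the boxes; bystander. Origin at the centre of its underside
- dropper_bottle: loose small brown bottle, 33 mm across, 102 mm high, standing between the boxes; bystander. Origin at the centre of its underside
- near_pot: loose flower pot, 70 mm across, 66 mm high, standing beyond the bottle between the boxes; bystander. Origin at the centre of its underside
There are look-alikes about, which are no part of the job. There is more than one size of the part that bears cap_centre; the job needs the middle-sized.

How it is judged:
On the way, in this order (a step that is already met when the one before it is completed fails the run):
1. the cap is pushed along the channel until it is clear of the well (horizontal distance between cap_centre and pump_controller_well above 0.055 m and z of cap_centre in the frame of pump_controller above 0.066 m), for 0.2 s.
2. the sunken key is held down by the fingers (value of joint pump_key above 0.0045 m and contact force between the fingers and pump_key above 0.5 N), for 1.5 s.
3. the cap is pushed back over the well (horizontal distance between cap_centre and pump_controller_well below 0.011 m), for 0.2 s.
At the end, for the whole second after the job is handed in: the cap lies flat and still on the deck of the long box and covers the whole well (its centre within 11 mm of the well's centre), and the key is up again (horizontal distance between cap_centre and pump_controller_well below 0.011 m and z of cap_centre in the frame of pump_controller between 0.066 and 0.075 m and angle between cap_centre's own z axis and vertical below 0.1 rad and linear speed of cap below 0.01 m/s and value of joint pump_key below 0.0015 m); the robot touches nothing.
It fails at once if the cap is lifted: its centre more than 10 mm above where it slides, or it is tipped by more than 0.4 rad (z of cap_centre in the frame of pump_controller above 0.081 m or angle between cap_centre's own z axis and vertical above 0.4 rad).
It fails at once if the cap is pushed off the box (z of cap_centre in the frame of pump_controller below 0.055 m).
It fails at once if the key of the short box is pressed (value of joint valve_key above 0.002 m).
It fails at once if the tin, the bottle or the pot is moved by more than 20 mm (distance of any of tin, dropper_bottle, near_pot from where it was at the start of the episode above 0.02 m).
It also fails if it takes over 61 s, if anything falls off the work surface, if the arm or the gripper's body presses on something with over 40 N, if the wrist force passes 120 N, or if a joint passes its speed limit or range.

### The arm

A 6-joint arm with a two-finger parallel gripper is mounted at the origin on the work surface; the furniture and walls round the work are solid. World frame = base frame: x ahead of the robot, y to its left, z up, the work surface at z = 0. Lengths are in m, angles in rad, forces in N, time in s.
With the tool pointing down it reaches from about 0.425 to 0.925 m from the base axis. Payload 12.5 kg.
Tool frame: the origin (TCP) lies between the finger pads; the fingertips stand arm.nose_length ahead of it and the grasp point (between the pads) lies 8 mm behind it (arm.nose_length is the distance from the TCP to the fingertips, in m); y points along the fingers, z is the direction in which the jaws open and shut, and the axes are right-handed (so a half turn about y gives the same grasp; the last joint's range is limited). The gripper opens to 85 mm and grips with 20 to 120 N. Pads are 22 mm wide; open, the fingers measure 114 mm over their backs; the gripper's body (76 mm by 85 mm) begins 54 mm behind the grasp point. The pads swing forward as they close: fully open they stand 13 mm farther back than shut.
Start: joints at [1.032, 0.491, 1.559, -0, 1.092, -0.106], TCP at [0.262, 0.567, 0.242] pointing down, gripper open.
Joint ranges: [-3.1, 3.1], [-0.84, 2.19], [0.05, 2.79], [-1.13, 4.28], [0.06, 2.93], [-2.69, 2.69]. Speed limits (rad/s): [2.22, 2.22, 2.79, 3.14, 3.14, 3.14].

### API

Orientations are given as a rotation vector (axis times angle).
In Python, from rig import arm gives the robot as it stands. The module is installed in compiled form; this text tells all that it offers.
- The arm moves only by the tool drive_tool, never from a script. Its argument "deltas" is a list of rows, each a list of 3 entries, a list of its own where there are three numbers: the turn, a rotation vector about the tool's x, y, z scaled (see below), then the shift along the tool's x, y, z scaled (see below), then the closure, from 0 (fully open) to 1 (shut). In form: [[[rx, ry, rz], [x, y, z], hand], ...]. A call has exactly 5 rows; each row is the pose to reach, as a shift and turn from the pose commanded when the call began, along the tool's axes at that moment; what a row does not reach only later rows make up. The controller multiplies each number of a shift by 200 mm and each number of a turn by 1.5 rad. A row lasts 1/10 s, in which the tool goes at most 50 mm and 8.59 degrees, less where a joint would pass 70% of its speed; a pose out of reach is approached as far as the arm can. A call with a number of a shift or a turn outside -1 to 1 is refused whole. A call with a gripper value outside its range is refused whole. The fingers move at their own pace and stop on an object; the grip force is fixed at half the most. Time passes only in rows, so rows that repeat a pose let the fingers close, or fill a call up. It gives the time, the measured TCP pose, the force and the opening at its end, in the units of the state.
- arm.get_obs(): the state, without advancing time (a new reading comes with each control period).
- arm.read_camera(name): name is "scene" or "top"; returns a dict with "img" (480x640x3 uint8, red, green, blue), "mtx" (3x3 intrinsics, pixels), "cam_to_world" (4x4, takes a point from camera to world coordinates). Camera axes: x right, y up, looking along -z (the intrinsics and any distortion apply to the point x, -y, -z); pixel columns grow to the right and rows downward; lengths in m; the calibration is good to about 2 mm. A picture is of the moment at which its call begins. There is no depth.
- arm.finish_job(): hands the job in, once; it reports no verdict.
The state is a dict: "time": time; "qpos": joint angles; "joint_velocities": joint speeds; "effort": joint torques, N m; "tool_pos": TCP position; "orientation": TCP orientation; "ft_force": force on the tool from outside, world axes, zero at the start; "moment": the same for the moment, N m; "opening": opening from 0.0 (shut) to 1.0 (fully open).
Only numpy, scipy, OpenCV 4.12 (cv2) and the standard library are available. Lean on these libraries where they do the work, as an engineer would, in place of code of your own. Each camera call takes 0.05 s, during which the arm holds its last target.

## Working session

There is one attempt and no reset: what is moved stays moved. The work goes in short steps, Python scripts to look and compute and a tool call to move; the robot and the scene stay as the last step left them, time stands still between calls to the robot, and variables do not carry over. Pictures are saved under pics/ and viewed, and the job is handed in when it is done.

Besides the shell and the picture viewer there is one more tool, called in YAML: its name, and indented under it one key for each argument. drive_tool: Moves the arm, as the interface text tells. Shifts and turns lie within -1 to 1; 1 stands for 200 mm of shift or 1.5 rad of turn. Its arguments: {"type":"object","properties":{"deltas":{"type":"array"}},"required":["deltas"]}

```bash
mkdir -p pics; ls
python3 - <<'E'
from rig import arm
import cv2, numpy as np
print(arm.get_obs(), arm.nose_length)
for n in("scene","top"):
    r=arm.read_camera(n)
    cv2.imwrite(f"pics/{n}0.png",r["img"][:,:,::-1]); print(n,r["mtx"].tolist(),np.round(r["cam_to_world"],4).tolist(),[k for k in r])
E
```

```text
pics
{'time': 0.0, 'qpos': array([ 1.03240582e+00,  4.91572013e-01,  1.55945054e+00,  1.47786842e-05,
        1.09168282e+00, -1.05592854e-01]), 'joint_velocities': array([ 0.00019981, -0.00118656,  0.00029191,  0.00014986,  0.00049948,
        0.00023656]), 'effort': array([-2.38918597e-03, -6.18452311e+01, -2.61594182e+01, -1.73103913e-04,
        4.09026703e-03,  1.21876798e-05]), 'tool_pos': array([0.26199733, 0.56720497, 0.24171962]), 'orientation': array([-1.54506734,  0.33978046, -0.33920404]), 'ft_force': array([ 0.45036444,  0.03565756, -0.77984345]), 'moment': array([ 0.04171635, -0.01020818,  0.01797206]), 'opening': 1.0016063577125387} 0.011
scene [[528.5078169374283, 0.0, 324.7402853658611], [0.0, 528.5078169374283, 249.48486712117275], [0.0, 0.0, 1.0]] [[0.7991, 0.3706, -0.4734, 0.0622], [-0.6008, 0.5198, -0.6073, -0.6073], [0.021, 0.7697, 0.638, 0.7433], [0.0, 0.0, 0.0, 1.0]] ['img', 'mtx', 'cam_to_world']
top [[437.3994099530697, 0.0, 323.92583434056246], [0.0, 437.3994099530697, 243.8448843015825], [0.0, 0.0, 1.0]] [[-0.0253, 0.9837, -0.1779, 0.3646], [-0.9997, -0.0256, 0.0006, -0.0029], [-0.004, 0.1779, 0.984, 1.128], [0.0, 0.0, 0.0, 1.0]] ['img', 'mtx', 'cam_to_world']
```

View pics/scene0.png

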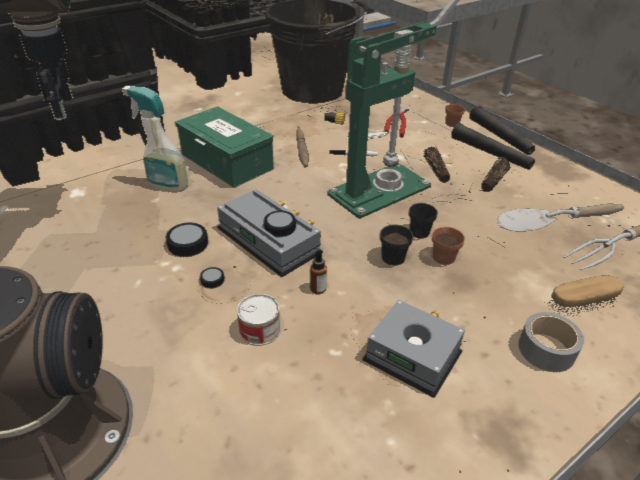

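View pics/top0.png

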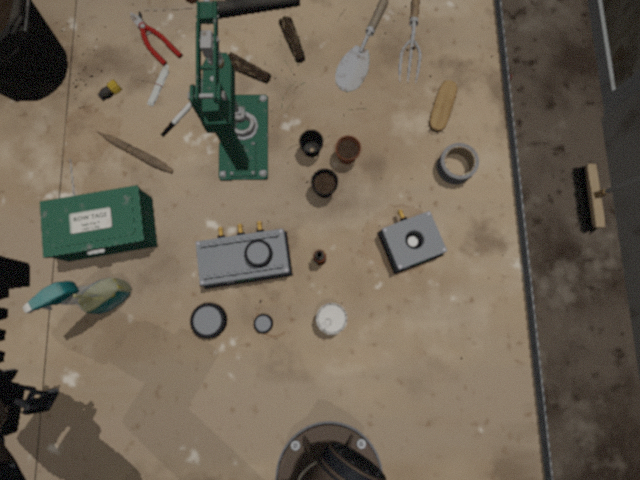

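The long box is at top (245,257), and its cap is at (258,254). The look-alikes are a large disc at (208,320) and a small one at (263,323), both lying on the bench. The cap in the channel fits the description, so I'll confirm it in an enlarged crop.

Run:
```python
import cv2, numpy as np
t=cv2.imread("pics/top0.png"); s=cv2.imread("pics/scene0.png")
a=cv2.resize(t[215:300,185:305],None,fx=6,fy=6,interpolation=cv2.INTER_CUBIC)
b=cv2.resize(s[180:285,205:335],None,fx=6,fy=6,interpolation=cv2.INTER_CUBIC)
cv2.imwrite("pics/ct.png",cv2.convertScaleAbs(a[:600,:800],alpha=1.6));cv2.imwrite("pics/cs.png",b[:600,:800])
```

```text
(no output)
```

View pics/ct.png

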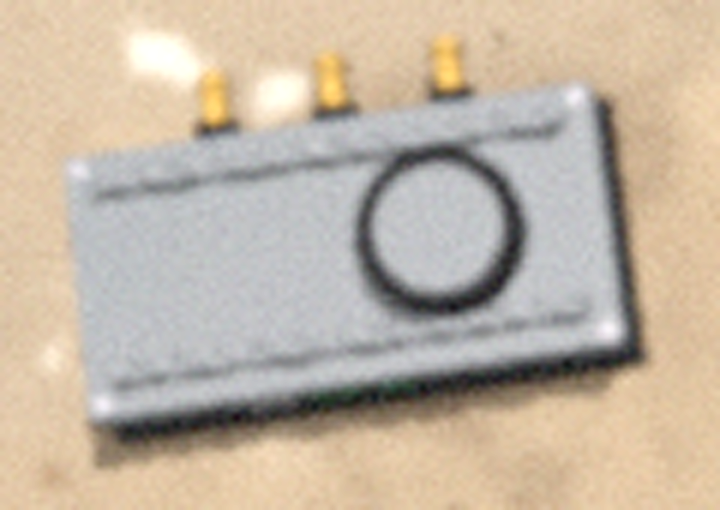

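View pics/cs.png

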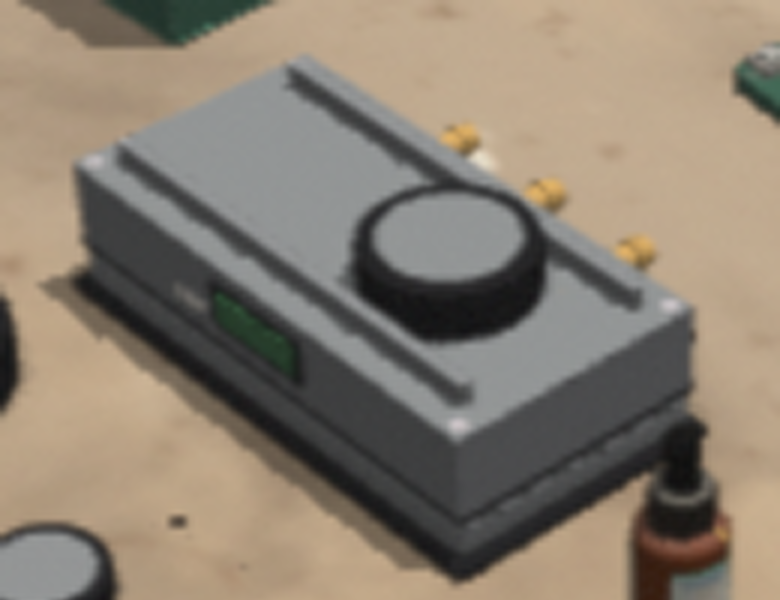

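The middle-sized cap, in the long box's channel, is confirmed. It is centred at crop (440,230) of the top view. Next I'll measure the deck quad and the cap disc in both views.

```bash
cat > h.py <<'E'
import cv2, numpy as np
from rig import arm
def ray(r,uv,z):
    K=r["mtx"];T=r["cam_to_world"];d=np.linalg.inv(K)@[uv[0],uv[1],1.];d=T[:3,:3]@[d[0],-d[1],-d[2]]
    return T[:3,3]+d*(z-T[2,3])/d[2]
def proj(r,P):
    T=r["cam_to_world"];p=T[:3,:3].T@(np.array(P)-T[:3,3]);q=r["mtx"]@[p[0],-p[1],-p[2]];return q[:2]/q[2]
E
python3 - <<'E'
from h import *
r={n:arm.read_camera(n) for n in("top","scene")}
for n,roi in(("top",(190,220,300,298)),("scene",(212,185,327,280))):
    im=r[n]["img"];x0,y0,x1,y1=roi
    hsv=cv2.cvtColor(im,cv2.COLOR_RGB2HSV)
    thr=80 if n=="top" else 100
    m=((hsv[...,1]<50)&(hsv[...,2]>thr)).astype(np.uint8)
    mm=np.zeros_like(m);mm[y0:y1,x0:x1]=m[y0:y1,x0:x1]
    c=max(cv2.findContours(cv2.morphologyEx(mm,cv2.MORPH_OPEN,np.ones((3,3))),cv2.RETR_EXTERNAL,cv2.CHAIN_APPROX_NONE)[0],key=cv2.contourArea)
    hull=cv2.convexHull(c)
    q=cv2.approxPolyDP(hull,6,True)[:,0]
    W=np.array([ray(r[n],p[0],.06)[:2] for p in hull])
    rect=cv2.minAreaRect((W*1000).astype(np.float32))
    print(n,cv2.contourArea(c),q.tolist(),"rect",rect)
    print(np.round([ray(r[n],p,.06)[:2] for p in q],4).tolist())
    v=im.copy();cv2.drawContours(v,[c],-1,(255,0,0),1);cv2.imwrite(f"pics/m_{n}.png",cv2.resize(v[y0-5:y1+5,x0-5:x1+5,::-1],None,fx=5,fy=5))
    # cap: dark ring inside
    d=np.zeros_like(m);roi2=(240,238,276,270) if n=="top" else (262,209,298,238)
    a,b,c2,e=roi2
    d[b:e,a:c2]=(hsv[b:e,a:c2,2]<(60 if n=="top" else 60))
    cs=cv2.findContours(d,cv2.RETR_EXTERNAL,cv2.CHAIN_APPROX_NONE)[0];cc=max(cs,key=len)
    el=cv2.fitEllipse(cc);print("ring",el,ray(r[n],el[0],.071+.011))
E
```

```text
top 3936.0 [[283, 229], [287, 272], [199, 284], [195, 241]] rect ((532.585205078125, 201.20559692382812), (114.13685607910156, 223.22918701171875), 7.106266498565674)
[[0.598, 0.0976], [0.4898, 0.0888], [0.4659, 0.3041], [0.5732, 0.3168]]
ring ((257.88934326171875, 253.2213897705078), (26.169464111328125, 27.128631591796875), 1.6887261867523193) [0.53476662 0.15690888 0.082     ]
scene 844.0 [[226, 202], [252, 191], [274, 210], [259, 228]] rect ((528.6587524414062, 247.38717651367188), (76.95329284667969, 129.58116149902344), 7.10030460357666)
[[0.4885, 0.3068], [0.5594, 0.3118], [0.5599, 0.2183], [0.4984, 0.1812]]
ring ((279.6435241699219, 222.166259765625), (26.61365509033203, 29.640291213989258), 96.58837890625) [0.52986316 0.14813105 0.082     ]
```

```bash
python3 -c "
import cv2,numpy as np
a=cv2.imread('pics/m_top.png');b=cv2.imread('pics/m_scene.png');h=max(a.shape[0],b.shape[0])
cv2.imwrite('pics/m_both.png',cv2.resize(np.hstack([cv2.copyMakeBorder(x,0,h-x.shape[0],0,0,cv2.BORDER_CONSTANT) for x in(a,b)]),None,fx=.65,fy=.65))"
```

```text
(no output)
```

View pics/m_both.png

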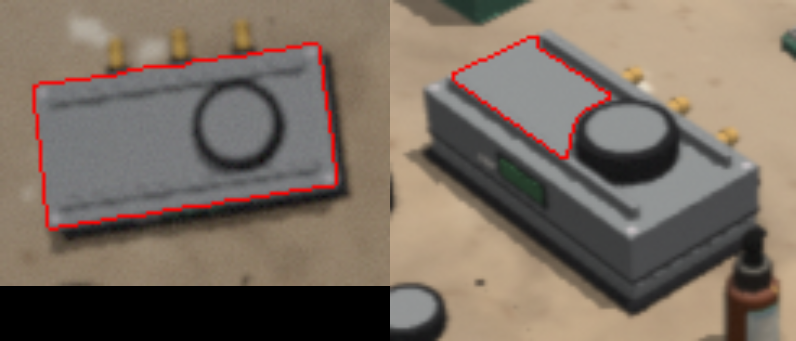

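The deck quad in the top view measures 112–114 x 223 mm, against 110 x 220 given, and the cap sits about 4 mm off the well. Next I'll cross-check against the scene view and work out the tool axes.

```bash
cat >> h.py <<'E'
from scipy.spatial.transform import Rotation as R
YAW=np.deg2rad(6.6); C=np.array([.5322,.2015])
ex=np.array([np.cos(YAW),np.sin(YAW)]);ey=np.array([-ex[1],ex[0]])
def box(x,y,z): return np.r_[C+x*ex+y*ey,z]
def inbox(P): d=np.array(P)[:2]-C;return np.r_[d@ex,d@ey]
E
python3 - <<'E'
from h import *
r={n:arm.read_camera(n) for n in("top","scene")}
L=[]
for n,(x0,y0,x1,y1) in(("top",(185,215,305,300)),("scene",(205,180,335,285))):
    v=cv2.resize(r[n]["img"][y0:y1,x0:x1,::-1],None,fx=5,fy=5,interpolation=cv2.INTER_CUBIC)
    v=v.copy()
    for P in [box(a,b,.06) for a in(-.055,.055) for b in(-.11,.11)]+[box(a,b,.07) for a in(-.0365,.0365) for b in(-.098,.098)]:
        q=(proj(r[n],P)-[x0,y0]+.5)*5-.5;cv2.circle(v,tuple(np.round(q).astype(int).tolist()),3,(0,0,255),-1)
    L.append(v)
h=max(x.shape[0] for x in L)
v=np.hstack([cv2.copyMakeBorder(x,0,h-x.shape[0],0,0,cv2.BORDER_CONSTANT) for x in L]);cv2.imwrite("pics/chk.png",cv2.resize(v,None,fx=.64,fy=.64))
print("well",box(0,-.041,.06))
for n,p,z in(("top",(257.9,253.2),.079),): print("cap in box",inbox(ray(r[n],p,z)))
for nm,p,z in(("bottle",(319,257),.1),("tin",(330,320),.058),("pot",(324,183),.066)): print(nm,ray(r["top"],p,z))
o=arm.get_obs();print(o["time"],R.from_rotvec(o["orientation"]).as_matrix().round(3))
E
```

```text
well [0.53691242 0.16077172 0.06      ]
cap in box [-0.00198936 -0.04422289]
bottle [0.51897532 0.0089341  0.1       ]
tin [ 0.3711853  -0.01350089  0.058     ]
pot [ 0.71299831 -0.00774256  0.066     ]
0.3 [[ 0.908 -0.     0.419]
 [-0.419 -0.     0.908]
 [-0.    -1.    -0.   ]]
```

View pics/chk.png

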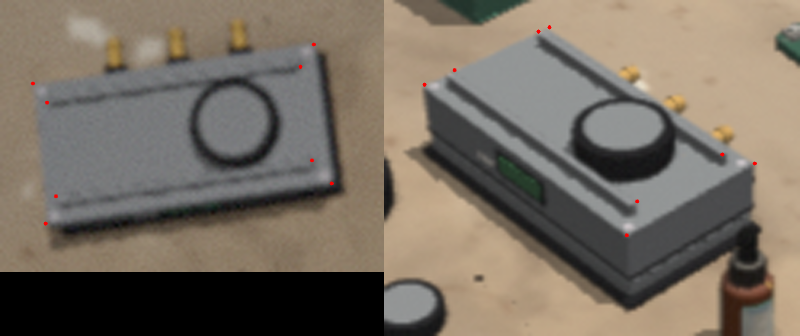

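The box projections agree in both views to about 1 px. First move: shut the hand, turn it to line up with the channel, and travel toward the -y end of the box.

drive_tool:
  deltas:
    - [[0,-0.08,0],[0.2,0,-0.13],1]
    - [[0,-0.16,0],[0.4,0,-0.27],1]
    - [[0,-0.24,0],[0.6,0,-0.41],1]
    - [[0,-0.32,0],[0.8,0,-0.55],1]
    - [[0,-0.365,0],[0.98,0,-0.68],1]

```text
time: 0.8
tool_pos: [0.3838, 0.3599, 0.2424]
orientation: [-1.569, -0.094, 0.093]
ft_force: [1.0, 0.0, -0.5]
opening: 0.146
```

```bash
cat > st.py <<'E'
from h import *
import sys
o=arm.get_obs();P=o["tool_pos"];A=R.from_rotvec(o["orientation"]).as_matrix()
print("t",o["time"],P.round(4),"box",inbox(P).round(4),"F",o["ft_force"].round(1),"open",round(o["opening"],3))
print("toolx yaw",np.rad2deg(np.arctan2(A[1,0],A[0,0])).round(2),"down",A[:,1].round(3))
if len(sys.argv)>1:
    t=box(*map(float,sys.argv[1:3]),float(sys.argv[3])) ; print("shift scaled",(A.T@(t-P)/.2).round(3))
E
python3 st.py 0 -.114 .20
```

```text
t 0.8 [0.3838 0.3599 0.2424] box [-0.1293  0.1744] F [ 1.   0.  -0.5] open 0.146
toolx yaw 6.83 down [ 0.  0. -1.]
shift scaled [ 0.64   0.212 -1.444]
```

drive_tool:
  deltas:
    - [[0,0,0],[0.1,0,-0.22],1]
    - [[0,0,0],[0.2,0,-0.44],1]
    - [[0,0,0],[0.3,0,-0.66],1]
    - [[0,0,0],[0.4,0,-0.88],1]
    - [[0,0,0],[0.43,0,-0.95],1]

```text
time: 1.3
tool_pos: [0.492, 0.1796, 0.2424]
orientation: [-1.569, -0.088, 0.087]
ft_force: [0.4, 0.2, 0.2]
opening: -0.004
```

```bash
python3 st.py 0 -.114 .16
```

```text
t 1.3 [0.492  0.1796 0.2424] box [-0.0425 -0.0171] F [0.4 0.2 0.2] open -0.004
toolx yaw 6.4 down [ 0.001 -0.    -1.   ]
shift scaled [ 0.214  0.412 -0.484]
```

drive_tool:
  deltas:
    - [[0,0,0],[0.1,0,-0.22],1]
    - [[0,0,0],[0.21,0,-0.44],1]
    - [[0,0,0],[0.21,0.1,-0.484],1]
    - [[0,0,0],[0.21,0.3,-0.484],1]
    - [[0,0,0],[0.21,0.4,-0.484],1]

```text
time: 1.8
tool_pos: [0.5421, 0.0911, 0.16]
orientation: [-1.569, -0.087, 0.091]
ft_force: [-0.1, 0.3, -0.0]
opening: 0.001
```

```bash
python3 st.py 0 -.114 .078
python3 - <<'E'
from h import *
r=arm.read_camera("scene");v=cv2.resize(r["img"][130:330,180:400,::-1],None,fx=3,fy=3,interpolation=cv2.INTER_CUBIC);cv2.imwrite("pics/s1.png",v)
E
```

```text
t 1.8 [0.5421 0.0911 0.16  ] box [-0.0028 -0.1108] F [-0.1  0.3 -0. ] open 0.001
toolx yaw 6.51 down [-0.002  0.    -1.   ]
shift scaled [ 0.015  0.41  -0.016]
```

View pics/s1.png

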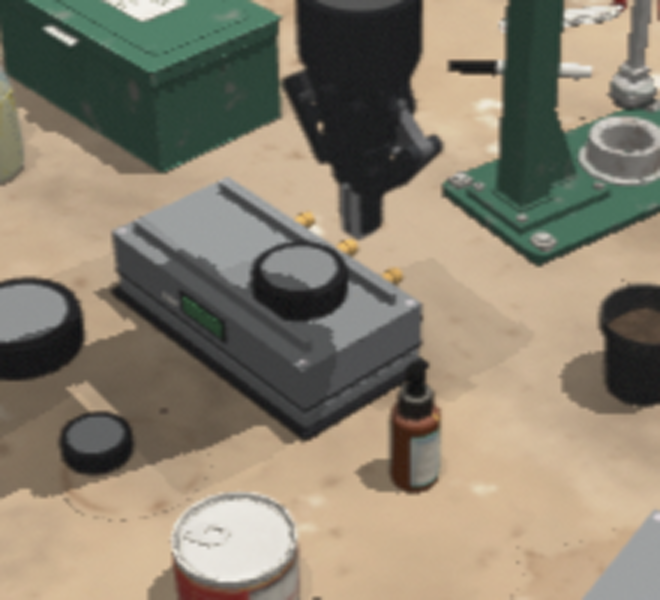

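The tool is above the -y end of the box and aligned with it. The knuckles spread along the channel direction, so I'll push the cap about 100 mm along to keep them clear of it. Descending now.

drive_tool:
  deltas:
    - [[0,0,0],[0.01,0.15,-0.02],1]
    - [[0,0,0],[0.01,0.3,-0.02],1]
    - [[0,0,0],[0.01,0.4,-0.02],1]
    - [[0,0,0],[0.01,0.41,-0.02],1]
    - [[0,0,0],[0.01,0.41,0.0],1]

```text
time: 2.35
tool_pos: [0.5453, 0.0919, 0.0809]
orientation: [-1.569, -0.09, 0.09]
ft_force: [-0.3, -0.4, -0.2]
opening: 0.001
```

drive_tool:
  deltas:
    - [[0,0,0],[0,0,0.05],1]
    - [[0,0,0],[0,0,0.1],1]
    - [[0,0,0],[0,0,0.14],1]
    - [[0,0,0],[0,0,0.18],1]
    - [[0,0,0],[0,0,0.22],1]

```text
time: 2.85
tool_pos: [0.5399, 0.1363, 0.0806]
orientation: [-1.569, -0.091, 0.09]
ft_force: [-1.2, -1.0, 1.4]
opening: 0.004
```

```bash
python3 st.py 0 .0135 .078
python3 - <<'E'
from h import *
r=arm.read_camera("scene");v=cv2.resize(r["img"][130:330,180:400,::-1],None,fx=3,fy=3,interpolation=cv2.INTER_CUBIC);cv2.imwrite("pics/s2.png",v)
E
```

```text
t 2.85 [0.5399 0.1363 0.0806] box [ 0.0001 -0.0657] F [-1.2 -1.   1.4] open 0.004
toolx yaw 6.59 down [ 0.001  0.    -1.   ]
shift scaled [-0.001  0.013  0.396]
```

View pics/s2.png

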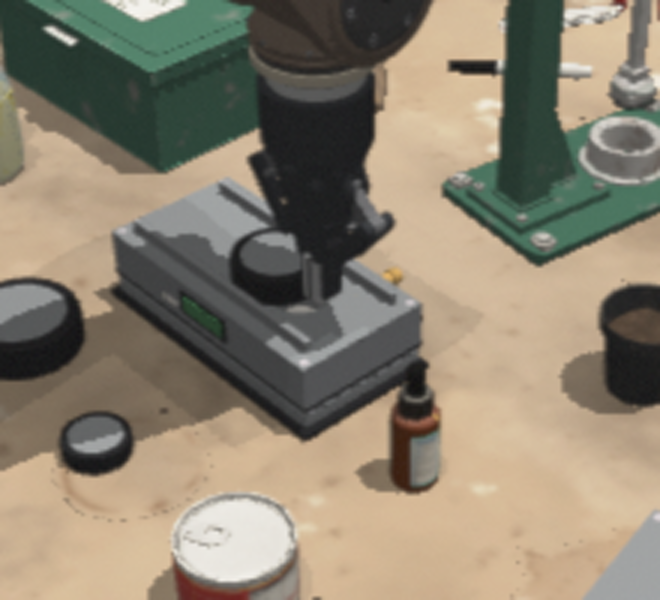

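The cap slides ahead of the fingers and stays flat. Continuing the push.

drive_tool:
  deltas:
    - [[0,0,0],[0,0,0.04],1]
    - [[0,0,0],[0,0,0.08],1]
    - [[0,0,0],[0,0,0.12],1]
    - [[0,0,0],[0,0,0.16],1]
    - [[0,0,0],[0,0,0.2],1]

```text
time: 3.4
tool_pos: [0.5353, 0.1758, 0.0803]
orientation: [-1.569, -0.09, 0.09]
ft_force: [1.5, -1.1, 0.7]
opening: -0.0
```

drive_tool:
  deltas:
    - [[0,0,0],[0,0,0.04],1]
    - [[0,0,0],[0,0,0.08],1]
    - [[0,0,0],[0,0,0.12],1]
    - [[0,0,0],[0,0,0.15],1]
    - [[0,0,0],[0,0,0.17],1]

```text
time: 3.9
tool_pos: [0.5314, 0.2095, 0.0803]
orientation: [-1.569, -0.09, 0.09]
ft_force: [-0.1, -1.0, 0.4]
opening: -0.002
```

drive_tool:
  deltas:
    - [[0,0,0],[0,0,0],1]
    - [[0,0,0],[0,0,0],1]
    - [[0,0,0],[0,-0.05,-0.02],1]
    - [[0,0,0],[0,-0.25,-0.1],1]
    - [[0,0,0],[0,-0.4,-0.2],1]

```text
time: 4.4
tool_pos: [0.5362, 0.1687, 0.1622]
orientation: [-1.569, -0.091, 0.09]
ft_force: [0.5, -1.4, -0.2]
opening: 0.003
```

```bash
python3 st.py 0 -.041 .14
python3 - <<'E'
from h import *
for n,(a,b,c,d) in(("scene",(130,330,180,400)),("top",(205,305,180,310))):
  r=arm.read_camera(n);v=cv2.resize(r["img"][a:b,c:d,::-1],None,fx=3,fy=3,interpolation=cv2.INTER_CUBIC);cv2.imwrite(f"pics/{n}3.png",v)
E
```

```text
t 4.4 [0.5362 0.1687 0.1622] box [ 0.0002 -0.0331] F [ 0.5 -1.4 -0.2] open 0.003
toolx yaw 6.61 down [ 0.  0. -1.]
shift scaled [-0.001  0.111 -0.04 ]
```

View pics/scene3.png

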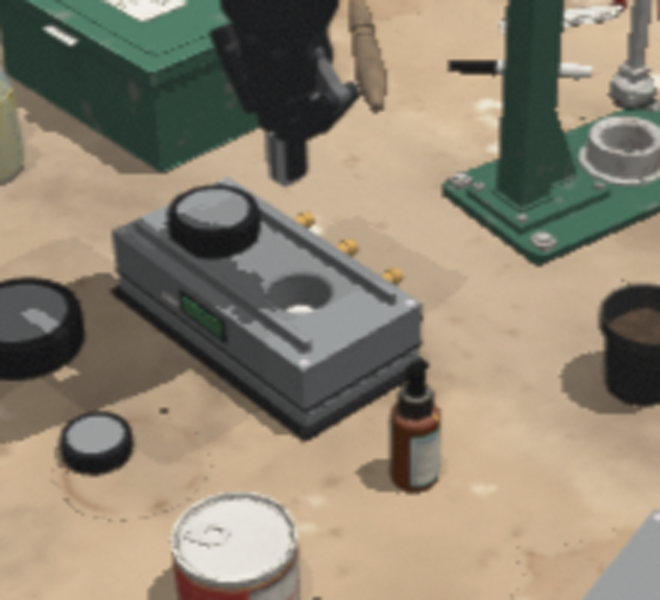

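View pics/top3.png

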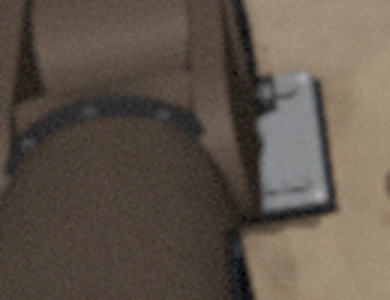

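The well is fully uncovered in the scene view, with its mouth near crop (303,291) and the white key near (300,309). I'll hold the predicted mouth and key circles against the picture.

Run:
```python
from h import *
r=arm.read_camera("scene")
x0,y0,x1,y1=255,205,325,275
f=8;v=cv2.resize(r["img"][y0:y1,x0:x1,::-1],None,fx=f,fy=f,interpolation=cv2.INTER_CUBIC).copy()
im=v.copy()
for rad,z,col in((.023,.06,(0,0,255)),(.013,.038,(0,255,0))):
    for a in np.linspace(0,2*np.pi,60):
        q=(proj(r,box(rad*np.cos(a),-.041+rad*np.sin(a),z))-[x0,y0]+.5)*f-.5
        cv2.circle(v,tuple(np.round(q).astype(int).tolist()),1,col,-1)
cv2.imwrite("pics/w.png",v)
# white key
hsv=cv2.cvtColor(r["img"],cv2.COLOR_RGB2HSV)
print(hsv[222:240,268:294,2][::2,::2])
```

```text
[[143 144 132 108  80  73  72  72  80  98 127 144 145]
 [139 116  77  78  75  71  67  66  66  66  79 124 146]
 [115  84  81  79  76  73  69  67  66  65  63 102 142]
 [ 77  81  80  79  76  73  68  66  65  65  64  97 144]
 [ 85  85  81  79  76  74  71  67  66  65  73 135 150]
 [ 94  90  96  85 140 214 223 202 102 103 138 156 158]
 [123 142 143 142 156 174 176 172 160 158 158 158 158]
 [ 65 102 144 145 145 153 158 158 158 158 159 158 159]
 [ 79  65  82 147 155 155 157 158 158 158 158 158 158]]
```

View pics/w.png

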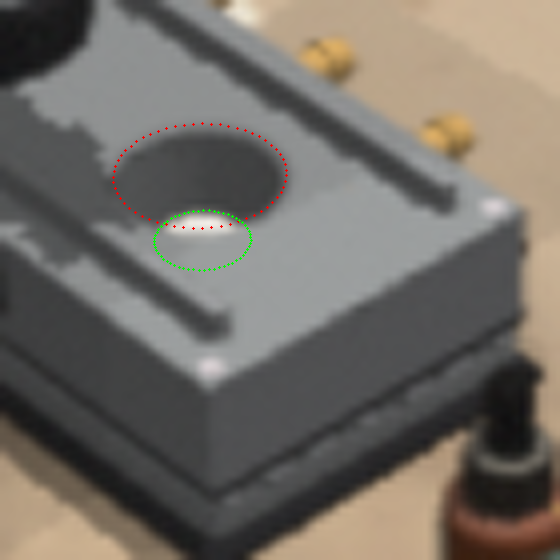

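The predicted mouth sits about 0.7 px above the seen one (1–2 mm). The fingers have more than 5 mm to spare, so I'll aim 0.5 mm nearer and go down to just above the key.

drive_tool:
  deltas:
    - [[0,0,0],[-0.003,0.05,-0.042],1]
    - [[0,0,0],[-0.003,0.2,-0.042],1]
    - [[0,0,0],[-0.003,0.35,-0.042],1]
    - [[0,0,0],[-0.003,0.42,-0.042],1]
    - [[0,0,0],[-0.003,0.46,-0.042],1]

```text
time: 5.05
tool_pos: [0.5351, 0.1604, 0.0653]
orientation: [-1.569, -0.087, 0.094]
ft_force: [-0.6, -0.9, -0.1]
opening: -0.003
```

```bash
python3 st.py -.0005 -.0415 .052
python3 - <<'E'
from h import *
r=arm.read_camera("scene");v=cv2.resize(r["img"][170:280,210:340,::-1],None,fx=5,fy=5,interpolation=cv2.INTER_CUBIC);cv2.imwrite("pics/s4.png",v)
E
```

```text
t 5.05 [0.5351 0.1604 0.0653] box [-0.0019 -0.0411] F [-0.6 -0.9 -0.1] open -0.003
toolx yaw 6.58 down [-0.004 -0.001 -1.   ]
shift scaled [ 0.007  0.066 -0.002]
```

View pics/s4.png

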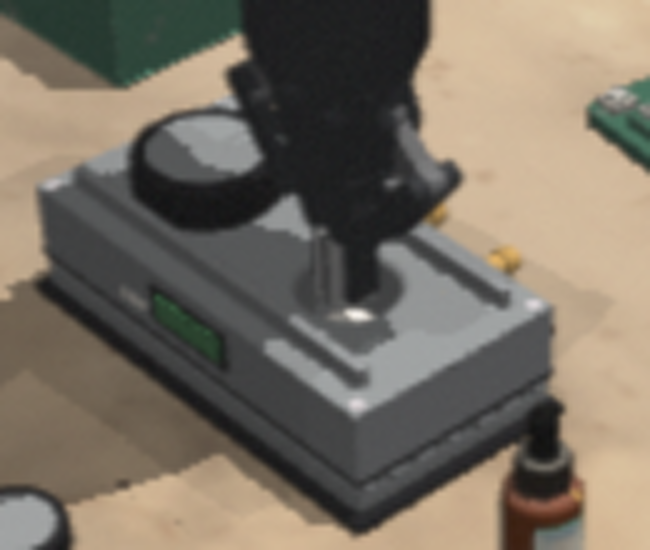

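The fingertips are in the mouth with clearance all round and touch nothing. Going down in small steps while watching the force.

drive_tool:
  deltas:
    - [[0,0,0],[0.004,0.015,0],1]
    - [[0,0,0],[0.004,0.03,0],1]
    - [[0,0,0],[0.004,0.05,0],1]
    - [[0,0,0],[0.004,0.065,0],1]
    - [[0,0,0],[0.004,0.08,0],1]

```text
time: 5.6
tool_pos: [0.5373, 0.1609, 0.0523]
orientation: [-1.569, -0.091, 0.09]
ft_force: [-0.5, 0.2, 0.9]
opening: -0.003
```

```bash
python3 st.py -.0005 -.0415 .043
python3 - <<'E'
from h import *
r=arm.read_camera("scene");v=cv2.resize(r["img"][170:280,210:340,::-1],None,fx=5,fy=5,interpolation=cv2.INTER_CUBIC);cv2.imwrite("pics/s5.png",v)
E
```

```text
t 5.6 [0.5373 0.1609 0.0523] box [ 0.0004 -0.0409] F [-0.5  0.2  0.9] open -0.003
toolx yaw 6.57 down [ 0.001  0.    -1.   ]
shift scaled [-0.005  0.047 -0.003]
```

View pics/s5.png

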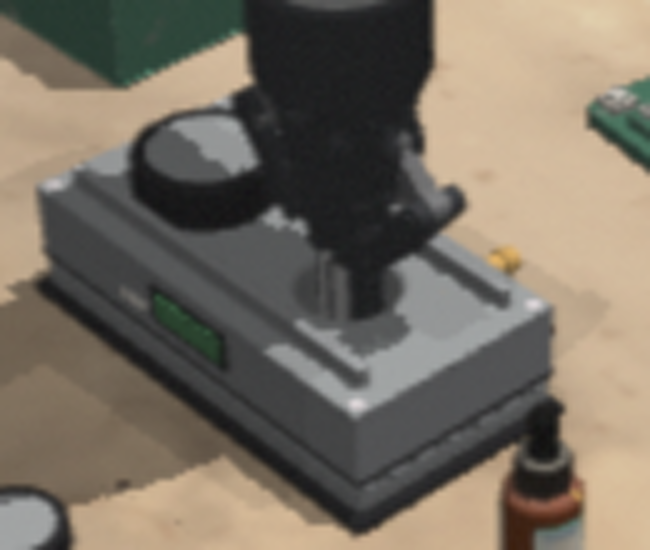

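No contact yet. Pressing now, as one quick press that I'll then hold.

drive_tool:
  deltas:
    - [[0,0,0],[0,0.02,0],1]
    - [[0,0,0],[0,0.03,0],1]
    - [[0,0,0],[0,0.04,0],1]
    - [[0,0,0],[0,0.047,0],1]
    - [[0,0,0],[0,0.05,0],1]

```text
time: 6.15
tool_pos: [0.5374, 0.1609, 0.0429]
orientation: [-1.569, -0.091, 0.089]
ft_force: [-2.8, -0.6, 14.0]
opening: 0.0
```

The force is 14 N, well above the 5 N full-travel force, so the key is on its stop. Holding.

drive_tool:
  deltas:
    - [[0,0,0],[0,0,0],1]
    - [[0,0,0],[0,0,0],1]
    - [[0,0,0],[0,0,0],1]
    - [[0,0,0],[0,0,0],1]
    - [[0,0,0],[0,0,0],1]

```text
time: 6.65
tool_pos: [0.5374, 0.1609, 0.043]
orientation: [-1.569, -0.091, 0.089]
ft_force: [-1.5, -0.9, 10.9]
opening: 0.001
```

drive_tool:
  deltas:
    - [[0,0,0],[0,0,0],1]
    - [[0,0,0],[0,0,0],1]
    - [[0,0,0],[0,0,0],1]
    - [[0,0,0],[0,0,0],1]
    - [[0,0,0],[0,0,0],1]

```text
time: 7.15
tool_pos: [0.5374, 0.1609, 0.043]
orientation: [-1.569, -0.091, 0.089]
ft_force: [-1.8, 0.1, 10.9]
opening: -0.002
```

drive_tool:
  deltas:
    - [[0,0,0],[0,0,0],1]
    - [[0,0,0],[0,0,0],1]
    - [[0,0,0],[0,0,0],1]
    - [[0,0,0],[0,0,0],1]
    - [[0,0,0],[0,0,0],1]

```text
time: 7.65
tool_pos: [0.5374, 0.1609, 0.043]
orientation: [-1.569, -0.091, 0.089]
ft_force: [-1.6, 0.0, 9.8]
opening: 0.001
```

drive_tool:
  deltas:
    - [[0,0,0],[0,0,0],1]
    - [[0,0,0],[0,0,0],1]
    - [[0,0,0],[0,0,0],1]
    - [[0,0,0],[0,0,0],1]
    - [[0,0,0],[0,0,0],1]

```text
time: 8.15
tool_pos: [0.5374, 0.1609, 0.043]
orientation: [-1.569, -0.091, 0.089]
ft_force: [-1.3, 0.1, 10.7]
opening: -0.0
```

The key has been held for about 2.2 s at 10–11 N. Now straight up.

drive_tool:
  deltas:
    - [[0,0,0],[0,-0.05,0],1]
    - [[0,0,0],[0,-0.18,0],1]
    - [[0,0,0],[0,-0.34,0],1]
    - [[0,0,0],[0,-0.48,0],1]
    - [[0,0,0],[0,-0.6,0],1]

```text
time: 8.65
tool_pos: [0.5371, 0.1608, 0.1641]
orientation: [-1.569, -0.09, 0.09]
ft_force: [-0.5, -0.4, -0.6]
opening: 0.002
```

```bash
python3 st.py 0 .122 .165
python3 - <<'E'
from h import *
r=arm.read_camera("scene");im=r["img"];v=cv2.resize(im[170:280,205:335,::-1],None,fx=6,fy=6,interpolation=cv2.INTER_CUBIC)[:600].copy()
P=box(0,.056,.082);
for y in(.05,.056,.062):
  q=(proj(r,box(0,y,.082))-[205,170]+.5)*6-.5;cv2.circle(v,tuple(np.round(q).astype(int).tolist()),2,(0,0,255),-1)
cv2.imwrite("pics/s6.png",v)
E
```

```text
t 8.65 [0.5371 0.1608 0.1641] box [ 0.0002 -0.041 ] F [-0.5 -0.4 -0.6] open 0.002
toolx yaw 6.57 down [ 0.  0. -1.]
shift scaled [-0.001 -0.004  0.815]
```

View pics/s6.png

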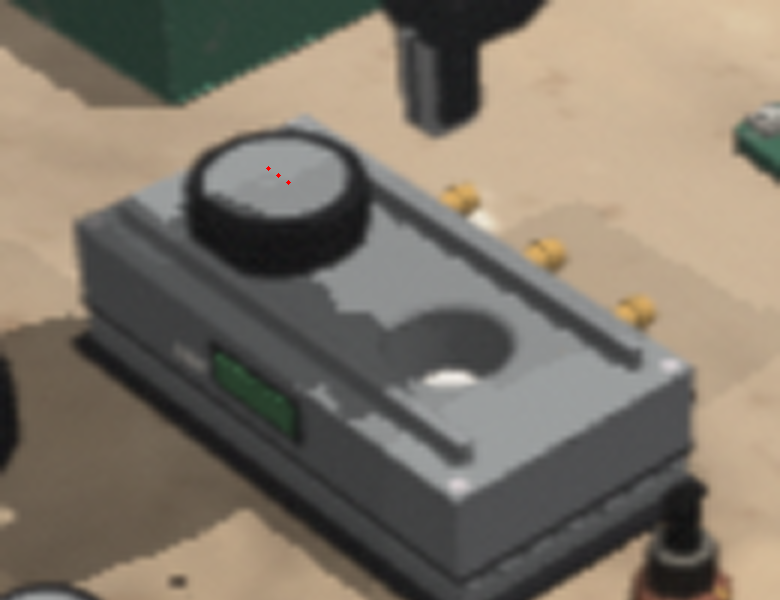

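The cap stands near box y = +56 mm and the key is visible again. Before placing the hand behind the cap, I'll check how close the green toolbox is.

Run:
```python
from h import *
r=arm.read_camera("scene");t=arm.read_camera("top")
for p in((239,183),(273,170)):
  P=ray(r,p,0);print("bottom corner",P,inbox(P));
  for z in(.08,.1,.12): print(z,proj(r,[P[0],P[1],z]))
for z in (.08,.1,.12):print(z,[ray(t,p,z)[:2].round(3).tolist() for p in((138,188),(144,243))])
```

```text
bottom corner [0.59495312 0.44386518 0.        ] [0.09019401 0.23354631]
0.08 [236.3453748  155.64631078]
0.1 [235.64917396 148.47254431]
0.12 [234.93918168 141.15666853]
bottom corner [0.70136999 0.44786931 0.        ] [0.19636585 0.22529264]
0.08 [271.71779509 143.21771389]
0.1 [271.38213771 136.20660977]
0.12 [271.04009291 129.06208727]
0.08 [[0.708, 0.457], [0.568, 0.435]]
0.1 [[0.701, 0.448], [0.564, 0.427]]
0.12 [[0.695, 0.439], [0.56, 0.418]]
```

The toolbox starts at world y of about 0.42 and the hand reaches only to about 0.38, so there is room. Moving behind the cap and down.

drive_tool:
  deltas:
    - [[0,0,0],[0,0,0.2],1]
    - [[0,0,0],[0,0,0.42],1]
    - [[0,0,0],[0,0,0.64],1]
    - [[0,0,0],[0,0,0.8],1]
    - [[0,0,0],[0,0,0.84],1]

```text
time: 9.3
tool_pos: [0.5167, 0.3304, 0.161]
orientation: [-1.569, -0.091, 0.094]
ft_force: [0.0, -0.2, -1.0]
opening: 0.005
```

drive_tool:
  deltas:
    - [[0,0,0],[0,0.03,0],1]
    - [[0,0,0],[0,0.17,0],1]
    - [[0,0,0],[0,0.32,0],1]
    - [[0,0,0],[0,0.41,0],1]
    - [[0,0,0],[0,0.42,0],1]

```text
time: 9.8
tool_pos: [0.5171, 0.3256, 0.0754]
orientation: [-1.571, -0.085, 0.093]
ft_force: [-1.0, -0.8, -0.3]
opening: 0.004
```

```bash
python3 st.py 0 .0075 .080
python3 - <<'E'
from h import *
r=arm.read_camera("scene");im=r["img"];v=cv2.resize(im[150:280,205:335,::-1],None,fx=4,fy=4,interpolation=cv2.INTER_CUBIC)
cv2.imwrite("pics/s7.png",v)
E
```

```text
t 9.8 [0.5171 0.3256 0.0754] box [-0.0007  0.125 ] F [-1.  -0.8 -0.3] open 0.004
toolx yaw 6.49 down [-0.005 -0.002 -1.   ]
shift scaled [ 0.005 -0.022 -0.588]
```

View pics/s7.png

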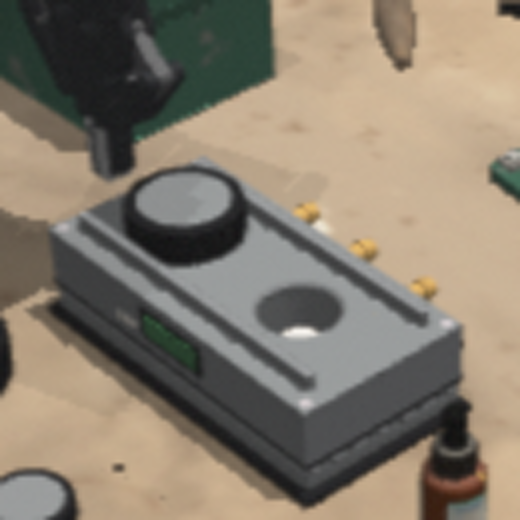

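Clear of everything. Pushing the cap back.

drive_tool:
  deltas:
    - [[0,0,0],[0.003,-0.02,-0.04],1]
    - [[0,0,0],[0.003,-0.022,-0.08],1]
    - [[0,0,0],[0.003,-0.022,-0.12],1]
    - [[0,0,0],[0.003,-0.022,-0.16],1]
    - [[0,0,0],[0.003,-0.022,-0.2],1]

```text
time: 10.35
tool_pos: [0.5236, 0.2876, 0.0835]
orientation: [-1.568, -0.091, 0.089]
ft_force: [-0.5, 3.7, 5.2]
opening: 0.0
```

drive_tool:
  deltas:
    - [[0,0,0],[0,0,-0.04],1]
    - [[0,0,0],[0,0,-0.08],1]
    - [[0,0,0],[0,0,-0.12],1]
    - [[0,0,0],[0,0,-0.16],1]
    - [[0,0,0],[0,0,-0.2],1]

```text
time: 10.85
tool_pos: [0.5282, 0.2482, 0.0834]
orientation: [-1.568, -0.091, 0.089]
ft_force: [-0.6, 4.0, 6.7]
opening: 0.001
```

drive_tool:
  deltas:
    - [[0,0,0],[0,0,-0.04],1]
    - [[0,0,0],[0,0,-0.08],1]
    - [[0,0,0],[0,0,-0.12],1]
    - [[0,0,0],[0,0,-0.15],1]
    - [[0,0,0],[0,0,-0.15],1]

```text
time: 11.35
tool_pos: [0.5316, 0.2179, 0.0832]
orientation: [-1.569, -0.09, 0.089]
ft_force: [-0.1, 2.1, 2.4]
opening: -0.003
```

```bash
python3 st.py 0 .0075 .080
python3 - <<'E'
from h import *
r=arm.read_camera("scene");im=r["img"];v=cv2.resize(im[170:280,205:335,::-1],None,fx=6,fy=6,interpolation=cv2.INTER_CUBIC)[:600].copy()
for a in np.linspace(0,2*np.pi,60):
  q=(proj(r,box(.034*np.cos(a),-.041+.034*np.sin(a),.082))-[205,170]+.5)*6-.5;cv2.circle(v,tuple(np.round(q).astype(int).tolist()),1,(0,0,255),-1)
cv2.imwrite("pics/s8.png",v)
E
```

```text
t 11.35 [0.5316 0.2179 0.0832] box [0.0013 0.0163] F [-0.1  2.1  2.4] open -0.003
toolx yaw 6.54 down [ 0.001  0.    -1.   ]
shift scaled [-0.006  0.016 -0.044]
```

View pics/s8.png

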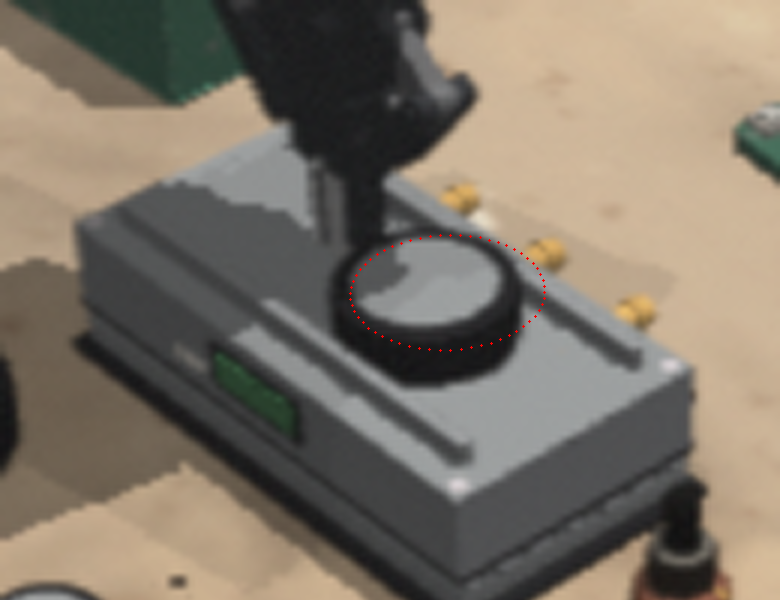

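The cap is flat and about 9 mm short of the target circle. This last push should close that.

drive_tool:
  deltas:
    - [[0,0,0],[0,0,-0.015],1]
    - [[0,0,0],[0,0,-0.03],1]
    - [[0,0,0],[0,0,-0.04],1]
    - [[0,0,0],[0,0,-0.044],1]
    - [[0,0,0],[0,0,-0.044],1]

```text
time: 11.9
tool_pos: [0.5322, 0.2097, 0.0828]
orientation: [-1.569, -0.09, 0.09]
ft_force: [-0.3, 2.0, 4.1]
opening: 0.001
```

drive_tool:
  deltas:
    - [[0,0,0],[0,0,0.02],1]
    - [[0,0,0],[0,-0.1,0.08],1]
    - [[0,0,0],[0,-0.3,0.2],1]
    - [[0,0,0],[0,-0.5,0.4],1]
    - [[0,0,0],[0,-0.7,0.6],1]

```text
time: 12.4
tool_pos: [0.519, 0.3206, 0.2145]
orientation: [-1.57, -0.089, 0.09]
ft_force: [1.2, -0.2, 0.5]
opening: 0.001
```

drive_tool:
  deltas:
    - [[0,0,0],[-0.1,-0.05,0.2],1]
    - [[0,0,0],[-0.2,-0.05,0.4],1]
    - [[0,0,0],[-0.4,-0.05,0.5],1]
    - [[0,0,0],[-0.5,-0.05,0.6],1]
    - [[0,0,0],[-0.5,-0.05,0.6],1]

```text
time: 12.9
tool_pos: [0.4035, 0.4292, 0.2231]
orientation: [-1.569, -0.092, 0.094]
ft_force: [0.8, -0.5, -0.6]
opening: 0.002
```

```bash
python3 st.py 0 .0075 .080
python3 - <<'E'
from h import *
L=[]
for n,(x0,y0,x1,y1) in(("top",(180,210,310,300)),("scene",(205,175,335,285))):
    r=arm.read_camera(n);im=r["img"];f=6 if n=="scene" else 6
    v=cv2.resize(im[y0:y1,x0:x1,::-1],None,fx=f,fy=f,interpolation=cv2.INTER_CUBIC).copy()
    for a in np.linspace(0,2*np.pi,60):
        q=(proj(r,box(.034*np.cos(a),-.041+.034*np.sin(a),.082))-[x0,y0]+.5)*f-.5;cv2.circle(v,tuple(np.round(q).astype(int).tolist()),1,(0,0,255),-1)
    L.append(v)
    if n=="top":
        V=cv2.cvtColor(im,cv2.COLOR_RGB2HSV)[...,2];d=np.zeros_like(V);d[238:271,240:277]=V[238:271,240:277]<60
        cc=max(cv2.findContours(d,0,1)[0],key=len);el=cv2.fitEllipse(cc);print(el,inbox(ray(r,el[0],.079)))
h=max(x.shape[0] for x in L)
cv2.imwrite("pics/f.png",cv2.resize(np.hstack([cv2.copyMakeBorder(x,0,h-x.shape[0],0,0,0) for x in L]),None,fx=.5,fy=.5))
E
```

```text
t 12.9 [0.4035 0.4292 0.2231] box [-0.1017  0.241 ] F [ 0.8 -0.5 -0.6] open 0.002
toolx yaw 6.78 down [-0.001 -0.001 -1.   ]
shift scaled [ 0.506  0.716 -1.168]
((256.2453308105469, 253.6619110107422), (26.306583404541016, 27.066030502319336), 6.750252723693848) [-0.00255233 -0.04011271]
```

View pics/f.png

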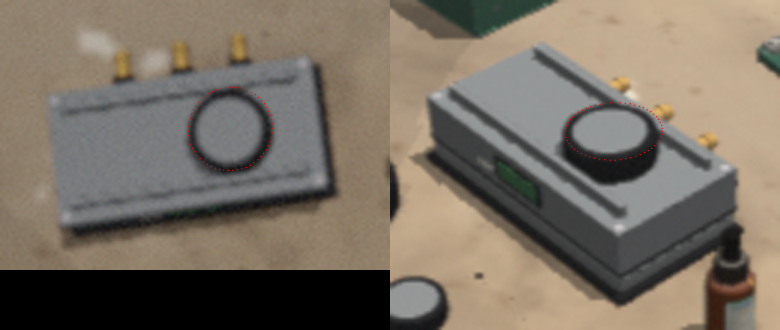

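The cap lies flat within about 3 mm of the well's centre (top view: box x -2.6, y -40.1 mm), and the hand is clear. I'll let the arm settle, compare the bystanders, and hand in.

drive_tool:
  deltas:
    - [[0,0,0],[0,0,0],1]
    - [[0,0,0],[0,0,0],1]
    - [[0,0,0],[0,0,0],1]
    - [[0,0,0],[0,0,0],1]
    - [[0,0,0],[0,0,0],1]

```text
time: 13.5
tool_pos: [0.4067, 0.4273, 0.2234]
orientation: [-1.569, -0.09, 0.09]
ft_force: [-0.8, -0.2, -1.3]
opening: -0.003
```

Run:
```python
from h import *
a=cv2.imread("pics/top0.png");b=arm.read_camera("top")["img"][:,:,::-1]
d=cv2.absdiff(a,b).max(2)
for n,(x,y,w) in dict(bottle=(319,257,10),tin=(330,320,20),pot=(324,183,16),valve=(412,241,35)).items(): print(n,d[y-w:y+w,x-w:x+w].mean().round(1))
print(arm.get_obs()["ft_force"]);print(arm.finish_job())
```

```text
bottle 5.1
tin 3.7
pot 6.3
valve 4.3
[0.17204874 0.67959515 0.05332619]
the job is handed in; nothing more can be done
None
```

The pump controller reset is done and the job was handed in at about 13.6 s of the 61 s allowed; no verdict was reported.

**What I did:** With the fingers shut I pushed the cap about 100 mm along its channel. I then reached into the well and held the key on its stop for about 2.2 s at 10–11 N. After lifting clear I pushed the cap back from the other side.

**Last checks:**
- **Cap:** in the top view it lies flat about 3 mm from the well's centre, against the 11 mm limit.
- **Hand:** it is well clear of the box and reads no contact force.
- **Bystanders:** the tin, bottle, pot and short box look unchanged. The differences from the first picture are down at noise level.

**Disagreements and limits:**
- The two camera views placed the well 1–2 mm apart, which is within the calibration error and left the fingers room in the well.
- During the push back the tool felt an unexplained upward force of up to 6.7 N, but the cap stayed flat.
- I saw the key up again after release, but it can no longer be seen under the cap.

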